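Change the worn core on the ribbon take-up winder

ROBOT

A 6-joint arm with a two-finger parallel gripper is mounted at the origin on a cart in front of the work surface, level with it; the furniture and walls round the work are solid. World frame = base frame: x ahead of the robot, y to its left, z up, the work surface at z = 0. Lengths are in m, angles in rad, forces in N, time in s.
With the tool pointing down it reaches from about 0.35 to 0.775 m from the base axis. Payload 5.5 kg.
Tool frame: the origin (TCP) lies between the finger pads; the fingertips stand 22 mm ahead of it and the grasp point (between the pads) lies 3 mm ahead of it; z points along the fingers, y is the line along which they close (so a half turn about z gives the same grasp; the last joint's range is limited). The gripper opens to 85 mm and grips with 20 to 120 N. Pads are 22 mm wide; open, the fingers measure 114 mm over their backs; the gripper's body (76 mm by 85 mm) begins 54 mm behind the grasp point. The pads swing forward as they close: fully open they stand 13 mm farther back than shut.
Start: joints at [-1.424, 0.313, 0.046, 1.304, 0, 1.431], TCP at [0.163, -0.552, 0.253] pointing down, gripper open.
Joint ranges: [-2.76, 2.76], [-0.86, 1.69], [-1.03, 1.26], [-2.2, 2.34], [-1.47, 1.5], [-3.14, 3.14]. Speed limits (rad/s): [2.57, 2.57, 3.14, 3.14, 3.14, 3.14].

INTERFACE

Orientations are given as a unit quaternion [w, x, y, z].
In Python, from workcell import env gives the robot as it stands.
- The arm moves only by the shell command python3 nudge.py [OPENING] [FORCE], which reads ROWS from standard input. ROWS is a JSON object with one list for each field, all of the same length, 1 to 8, a row being the entries at one place: sx, sy, sz (the shift in mm), ax, ay, az (a rotation vector in units of 0.25 rad); each row is the pose to reach, as a shift and turn from the pose commanded when the command began, along the tool's axes at that moment; what a row does not reach only later rows make up. A row lasts 1/8 s, in which the tool goes at most 0.0625 m and 0.188 rad, less where a joint would pass 70% of its speed; a pose out of reach is approached as far as the arm can. OPENING is the finger opening in m, set as the command begins (- or left out keeps the last). The fingers move at their own pace and stop on an object; FORCE is the grip in N (left out, the last holds). Time passes only in rows, so rows that do not move let the fingers close. It prints the time, the measured TCP pose, the force, the opening and the grip force at its end. Input that does not fit is refused with a message, and nothing moves.
- env.get_state(): the state, without advancing time (a new reading comes with each control period).
- env.read_camera(name): name is "scene" or "side" or "wrist"; returns a dict with "image" (384x512x3 uint8, red, green, blue), "K" (3x3 intrinsics, pixels), "R" (3x3) and "t" (3): a world point X has camera coordinates R X + t. Camera axes: x right, y down, z forward; pixel columns grow to the right and rows downward; lengths in m; the calibration is good to about 2 mm. A picture is of the moment at which its call begins. There is no depth.
- env.hand_in(): hands the job in; it is judged then, once.
The state is a dict: "clock": time; "joint_pos": joint angles; "qvel": joint speeds; "tau": joint torques, N m; "tcp_pos": TCP position; "orientation": TCP orientation; "wrist_force": force on the tool from outside, world axes, zero at the start; "ft_torque": the same for the moment, N m; "finger_gap": finger opening in m; "grip_force": force on a finger pad.
Only numpy, scipy, OpenCV 4.12 (cv2) and the standard library are available. Lean on these libraries where they do the work, as an engineer would, in place of code of your own. Each camera call takes 0.05 s, during which the arm holds its last target. There are 200 camera calls.

TASK

The old core on the take-up winder has sheared its slots: lift the grey-brown core off the post and drop it in the red scrap bin. Then slide the blue core down the post until it is fully home on the turntable, its end slot over the two yellow drive dogs, and after it the dark cheek, orange hub upward, until it lies flat on the core. Lower both gently without letting them fall, and leave the other things where they are.

Things in the scene. Friction and masses are not known exactly. Their poses are not given: they have to be found in the camera images.
- seat (a point): Seat of the winder: centre of the top face of the aluminium turntable (disc 100 mm across, 74 mm above the bench), on the post's axis. z is up, x points along the two yellow drive dogs. The turntable, with post and dogs, turns about z on its bearing with slight drag (0.04 N m) and stays where it is left.
- post_tip (a point): Tip of the turntable's bright steel post, on its axis, 100 mm above the seat. The post is 24 mm in diameter; its last 10 mm taper to 13 mm across.
- dog (a point): One of the two yellow drive dogs, on the seat plane, 29 mm from the axis along the seat's +x; its twin faces it on -x. Each is 8 mm wide and 8 mm high with a roof-shaped top and runs radially from 16 to 42 mm from the axis, so its outer end shows beside a core.
- winder: Green take-up winder fixed to the bench: housing 288 x 210 mm, 62 mm high; origin at its underside on the post's axis, 88 mm behind the front face (-x), which carries a switch and a dial. Two white guide rollers 46 mm high stand on the deck at x 145 mm, y 75 mm either side. Its yaw is not that of the dogs.
- worn_core: Worn grey-brown plastic core with a dark band, on the post at the start: plain tube 62 mm outside, 27 mm bore, 66 mm high, about 0.11 kg; its slotted ends have sheared off, so it rides on top of the dogs, 8 mm above the seat. Origin at the centre of its lower end, z up. It clears the post when raised 95 mm.
- worn_core_mid (a point): Centre of the worn core, on its axis, 33 mm above its origin.
- new_core: Good core, blue plastic with a white band, upright on the carton: tube 62 mm outside, 27 mm bore, 80 mm high, about 0.14 kg. Origin at the centre of its lower end, z up. A drive slot along x, 12.5 mm wide, 11 mm deep, crosses each end; a half turn makes no difference. Home: origin at the seat, slots over the dogs (5 degrees of play either way); off the dogs it stands 8 mm high.
- cheek: Cheek: dark grey metal disc 100 mm across, 8 mm thick, with an orange ribbed grip hub 44 mm across on top, 34 mm high in all, bore 27 mm right through, about 0.25 kg; lies hub upward on the carton. Origin at the centre of its underside, z up. Any yaw fits. Home: flat on the core, origin 80 mm above the seat; the post then ends inside the hub, 20 mm above the underside.
- carton: Flat closed cardboard carton, 330 x 280 mm, 66 mm high, fixed; origin at the centre of its underside. The blue core and the cheek stand on it.
- scrap_bin: Red open scrap bin, 120 mm along x, 130 mm along y, 75 mm high, walls and floor 4 mm thick, fixed; origin at the centre of its underside.
- marker_red: Red and white felt marker lying on the bench, 138 mm long along y, 16 mm thick; a bystander.
- blade_pack: Small yellow packet on the bench, 32 x 60 x 14 mm; a bystander.
- tape_black: Roll of black tape lying on the carton, 58 mm across, 19 mm high; a bystander.

How it is judged:
On the way, in this order (a step that is already met when the one before it is completed fails the run):
1. the worn core is in the scrap bin, let go (x of worn_core_mid in the frame of scrap_bin between -0.06 and 0.06 m and y of worn_core_mid in the frame of scrap_bin between -0.065 and 0.065 m and z of worn_core_mid in the frame of scrap_bin below 0.065 m and contact force between the fingers and worn_core below 0.1 N), for 0.2 s.
2. the blue core is fully home on the seat over the dogs, let go (horizontal distance between new_core and seat below 0.003 m and z of new_core in the frame of seat below 0.003 m and angle between new_core's own z axis and vertical below 0.05 rad and contact force between the fingers and new_core below 0.1 N), for 0.2 s.
At the end, for the whole second after the job is handed in: Worn core in the bin (centre within its walls, under 65 mm up); blue core home on the seat over the dogs (3 mm sideways and in height, tilt under 0.05 rad); cheek flat on it, hub up (3 mm off axis, 77 to 83.5 mm above the seat, tilt under 0.05 rad); all released and at rest (x of worn_core_mid in the frame of scrap_bin between -0.06 and 0.06 m and y of worn_core_mid in the frame of scrap_bin between -0.065 and 0.065 m and z of worn_core_mid in the frame of scrap_bin below 0.065 m and horizontal distance between each of new_core, cheek and seat below 0.003 m and z of new_core in the frame of seat below 0.003 m and angle between each of new_core, cheek's own z axis and vertical below 0.05 rad and z of cheek in the frame of seat between 0.077 and 0.0835 m and linear speed of each of worn_core, new_core, cheek below 0.02 m/s); the robot touches nothing.
It fails at once if the blue core or the cheek is let fall (moves faster than 0.5 m/s while not held) ((linear speed of new_core above 0.5 m/s and contact force between the fingers and new_core below 0.1 N) or (linear speed of cheek above 0.5 m/s and contact force between the fingers and cheek below 0.1 N)).
It fails at once if a bystander (marker, yellow packet, black tape) is pushed more than 30 mm (distance of any of marker_red, blade_pack, tape_black from where it was at the start of the episode above 0.03 m).
It also fails if it takes over 66 s, if anything falls off the work surface, if the arm or the gripper's body presses on something with over 40 N, if the wrist force passes 120 N, or if a joint passes its speed limit or range.

## Working session

There is one attempt and no reset: what is moved stays moved. The work goes in short steps, Python scripts to look and compute and a shell command to move; the robot and the scene stay as the last step left them, time stands still between calls to the robot, and variables do not carry over. Pictures are saved under pics/ and viewed, at most 10 in all, crops included, and the job is handed in when it is done.

```bash
ls; mkdir -p pics; cat > h.py <<'E'
from workcell import env
import numpy as np, cv2
def snap(n,f):
    c=env.read_camera(n); cv2.imwrite('pics/'+f,c['image'][:,:,::-1]); np.savez('pics/'+f+'.npz',**{k:np.array(c[k]) for k in('image','K','R','t')}); return c
E
python3 - <<'E'
from h import *
a=[snap(n,n+'0.png') for n in('scene','side','wrist')]
im=np.hstack([a[0]['image'],a[1]['image']])
cv2.imwrite('pics/both.png',im[:,:,::-1])
for c in a: print(-c['R'].T@c['t'],c['R'][2],c['K'][0,0])
s=env.get_state(); print(s['clock'],s['tcp_pos'],s['orientation'])
E
```

```text
nudge.py
pics
workcell.py
[-0.00651408  0.49244966  1.03831209] [ 0.47206496 -0.40792199 -0.78150772] 388.9565392733236
[ 0.31967433 -0.97030151  0.69660082] [ 0.19236697  0.84545278 -0.49820131] 381.08058922839865
[ 0.23927112 -0.52845158  0.37246456] [-0.29479871 -0.08534011 -0.95174092] 323.5211422410039
0.15 [ 0.16260648 -0.55118905  0.2526396 ] [-6.61223673e-04  9.89733676e-01  1.42922400e-01 -1.22510512e-05]
```

View pics/scene0.png

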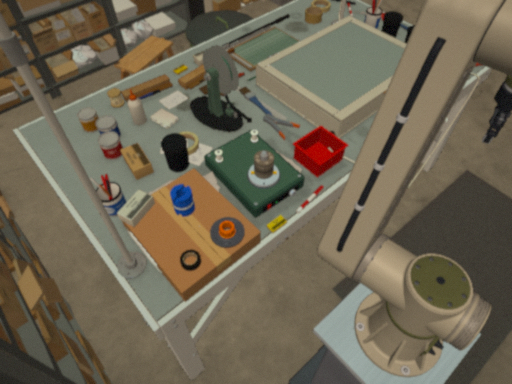

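View pics/side0.png

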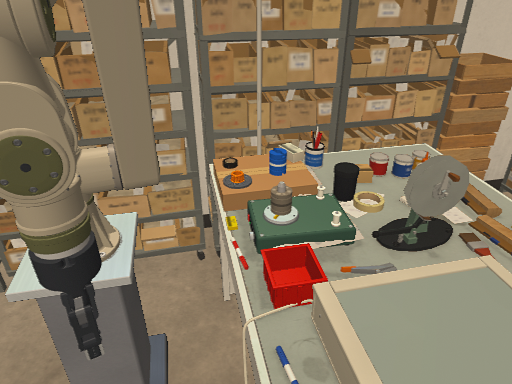

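The scene view shows the worn core at about (263,162), the blue core at (182,200), the cheek at (227,231) and the bin at (320,150). In the side view they are at (281,203), (278,162), (237,177) and (294,275). I'll zoom in for measurement.

```bash
python3 - <<'E'
from h import *
a=cv2.imread('pics/scene0.png')[120:270,150:350]; b=cv2.imread('pics/side0.png')[140:310,210:360]
cv2.imwrite('pics/z1.png',cv2.resize(a,None,fx=4,fy=4,interpolation=2)); cv2.imwrite('pics/z2.png',cv2.resize(b,None,fx=3.5,fy=3.5,interpolation=2))
E
```

```text
(no output)
```

View pics/z1.png

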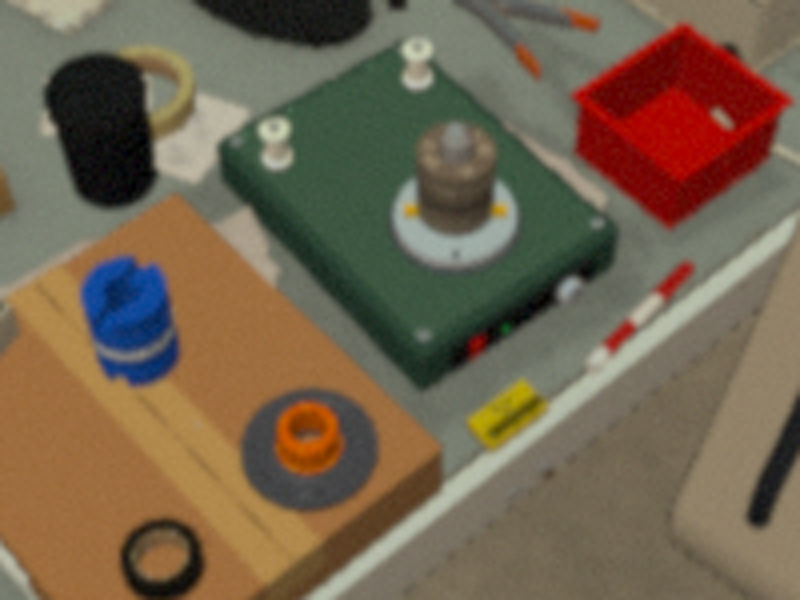

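View pics/z2.png

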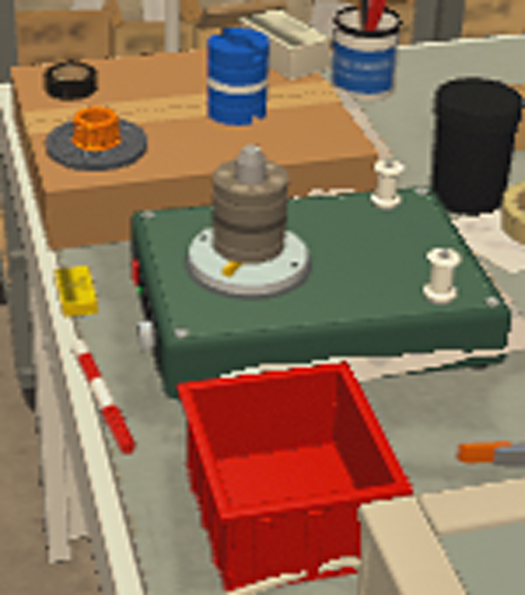

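The zooms show the dogs at z1 (411,211) and (500,211), the post tip at z1 (459,128) / z2 (251,148), the hub top at (309,421) / (97,113) and the blue top at (126,282) / (238,43). The bin rim corners are visible in both.

```bash
cat >> h.py <<'E'
def ray(c,p):
    R,t,K=c['R'],c['t'],c['K']; d=R.T@np.linalg.solve(K,[p[0],p[1],1.]); return -R.T@t,d/np.linalg.norm(d)
def atz(c,p,z):
    o,d=ray(c,p); return o+d*(z-o[2])/d[2]
def tri(a,b):
    A=0;B=0
    for o,d in(a,b):
        M=np.eye(3)-np.outer(d,d);A=A+M;B=B+M@o
    return np.linalg.solve(A,B)
def proj(c,X):
    q=c['K']@(c['R']@np.array(X,float)+c['t']); return q[:2]/q[2]
E
python3 - <<'E'
from h import *
np.set_printoptions(precision=4,suppress=True)
S=np.load('pics/scene0.png.npz');D=np.load('pics/side0.png.npz')
s=lambda x,y:((x+.5)/4-.5+150,(y+.5)/4-.5+120)
d=lambda x,y:((x+.5)/3.5-.5+210,(y+.5)/3.5-.5+140)
for n,p,q,z in [('tip',(459,126),(251,148),.174),('worntop',(457,143),(250,170),.148),('seat',(455,211),(249,256),.074),('blue',(126,282),(238,43),.146),('hub',(309,421),(97,113),.1),('disc',(310,447),(97,142),.074),
 ('b1',(684,28),(411,492),.075),('b2',(788,100),(215,521),.075),('b3',(670,182),(183,388),.075),('b4',(577,100),(347,365),.075)]:
  print(n,tri(ray(S,s(*p)),ray(D,d(*q))),atz(S,s(*p),z),atz(D,d(*q),z))
for p in[(411,211),(500,211)]: print('dog',atz(S,s(*p),.08))
print(atz(D,d(232,268),.08))
print('slot',atz(S,s(85,296),.146),atz(S,s(165,268),.146))
E
```

```text
tip [ 0.5841 -0.059   0.1772] [ 0.5863 -0.061   0.174 ] [ 0.5856 -0.0535  0.174 ]
worntop [ 0.5847 -0.0586  0.157 ] [ 0.5918 -0.0644  0.148 ] [ 0.588  -0.0444  0.148 ]
seat [ 0.5861 -0.0596  0.0735] [ 0.5873 -0.0596  0.074 ] [ 0.5846 -0.0613  0.074 ]
blue [0.6457 0.206  0.1489] [0.6506 0.2048 0.146 ] [0.6449 0.2093 0.146 ]
hub [0.4929 0.1654 0.106 ] [0.4953 0.1633 0.1   ] [0.4953 0.1775 0.1   ]
disc [0.4924 0.1672 0.0733] [0.4915 0.1674 0.074 ] [0.4926 0.1664 0.074 ]
b1 [ 0.6136 -0.3581  0.0724] [ 0.6099 -0.3552  0.075 ] [ 0.6143 -0.3597  0.075 ]
b2 [ 0.4855 -0.3552  0.0751] [ 0.4901 -0.3561  0.075 ] [ 0.4813 -0.3571  0.075 ]
b3 [ 0.4938 -0.2151  0.0704] [ 0.493  -0.2119  0.075 ] [ 0.491  -0.2215  0.075 ]
b4 [ 0.6141 -0.2225  0.0738] [ 0.6098 -0.2207  0.075 ] [ 0.6169 -0.2219  0.075 ]
dog [ 0.607  -0.0296  0.08  ]
dog [ 0.5597 -0.0833  0.08  ]
[ 0.5636 -0.0844  0.08  ]
slot [0.6596 0.2341 0.146 ] [0.6425 0.1761 0.146 ]
```

The rows are not in the units I measure in: shifts go in mm and turns go in units of 0.25 rad. I convert before sending: 0.4 m is 400, 0.36 m is 360, -1.285 rad is -5.14.

```bash
cat > go.py <<'E'
# prints tool-axis delta from the present pose to x y z yaw(deg of tool x), tool pointing down
import sys,numpy as np
from workcell import env
from scipy.spatial.transform import Rotation as Ro
np.set_printoptions(precision=4,suppress=True)
x,y,z,a=map(float,sys.argv[1:5]); s=env.get_state()
R=Ro.from_quat(np.roll(s['orientation'],-1)); p=np.array(s['tcp_pos'])
a=np.radians(a); T=Ro.from_matrix(np.array([[np.cos(a),np.sin(a),0],[np.sin(a),-np.cos(a),0],[0,0,-1]]))
print('delta',R.inv().apply(np.array([x,y,z])-p),(R.inv()*T).as_rotvec(),'q1,q6',np.array(s['joint_pos'])[[0,5]],'t',s['clock'])
E
python3 go.py .585 -.06 .253 90
echo '{"sx":[60, 120, 180, 220, 260, 310, 360, 400], "sy":[-40, -80, -120, -150, -180, -210, -240, -260], "sz":[0, 0, 0, 0, 0, 0, 0, 0], "ax":[0, 0, 0, 0, 0, 0, 0, 0], "ay":[0, 0, 0, 0, 0, 0, 0, 0], "az":[-0.72, -1.44, -2.16, -2.88, -3.6, -4.32, -4.8, -5.14]}' | python3 nudge.py 0.085 30
python3 go.py .585 -.06 .253 90
```

```text
delta [ 0.5441 -0.3516  0.0002] [-0.001 -0.001 -1.284] q1,q6 [-1.4236  1.4312] t 0.15
clock: 1.15
tcp_pos: [0.4738, -0.1868, 0.2532]
orientation: [-0.0, 0.705, 0.709, -0.0]
wrist_force: [-0.0, -1.2, 0.5]
finger_gap: 0.0853
grip_force: 0.0
delta [0.1262 0.1119 0.0002] [-0.      0.      0.0057] q1,q6 [-0.5333  1.0318] t 1.15
```

```bash

echo '{"sx":[45, 90, 126, 126], "sy":[40, 80, 112, 112], "sz":[0, 0, 0, 0], "ax":[0, 0, 0, 0], "ay":[0, 0, 0, 0], "az":[0, 0, 0, 0]}' | python3 nudge.py
python3 - <<'E'
from h import *
c=snap('wrist','w1.png'); a=c['image'][:,:,::-1]; cv2.imwrite('pics/w1z.png',cv2.resize(a,(800,600),interpolation=2))
for X in [(.585,-.06,.174),(.585,-.06,.148),(.585,-.06,.074)]: print(proj(c,X))
E
```

```text
clock: 1.65
tcp_pos: [0.586, -0.0602, 0.2523]
orientation: [-0.0, 0.705, 0.709, -0.0]
wrist_force: [-0.3, -0.2, 0.4]
finger_gap: 0.0849
grip_force: 0.0
[255.50297873 211.47405725]
[255.84355057 198.33712673]
[256.51351208 172.49459758]
```

View pics/w1z.png

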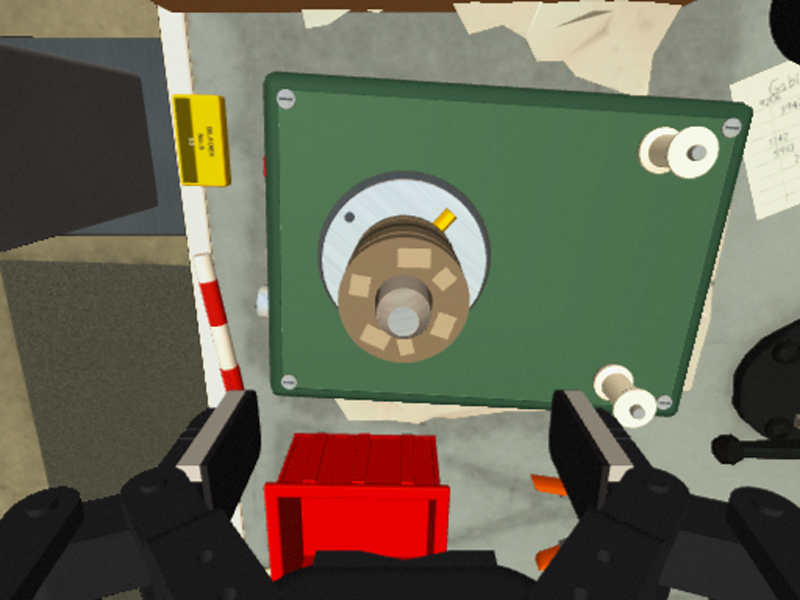

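The wrist view shows the post tip at (404,322), core top (404,298), disc centre about (404,260) and a dog end at (446,218), in 800-pixel coordinates.

```bash
python3 - <<'E'
from h import *
np.set_printoptions(precision=4,suppress=True)
c=np.load('pics/w1.png.npz'); k=lambda x,y:((x+.5)/1.5625-.5,(y+.5)/1.5625-.5)
for n,p,z in[('tip',(404,322),.174),('top',(404,298),.148),('disc-l',(320,258),.074),('disc-r',(489,258),.074),('disct',(404,177),.074),('dog1',(451,213),.08),('dog0',(442,223),.08)]: print(n,atz(c,k(*p),z))
# edge-based ellipse of the core top: fit
E
```

```text
tip [ 0.5869 -0.0561  0.174 ]
top [ 0.5868 -0.054   0.148 ]
disc-l [ 0.5359 -0.0529  0.074 ]
disc-r [ 0.6382 -0.0523  0.074 ]
disct [ 0.5865 -0.0048  0.074 ]
dog1 [ 0.6137 -0.0244  0.08  ]
dog0 [ 0.6087 -0.0302  0.08  ]
```

```bash
python3 go.py .5866 -.0565 .128 90
echo '{"sx":[3, 3.7, 3.7, 3.7, 3.7], "sy":[0, 0.6, 0.6, 0.6, 0.6], "sz":[30, 70, 100, 124, 124], "ax":[0, 0, 0, 0, 0], "ay":[0, 0, 0, 0, 0], "az":[0, 0, 0, 0, 0]}' | python3 nudge.py
echo '{"sx":[0, 0, 0, 0], "sy":[0, 0, 0, 0], "sz":[0, 0, 0, 0], "ax":[0, 0, 0, 0], "ay":[0, 0, 0, 0], "az":[0, 0, 0, 0]}' | python3 nudge.py 0.05 35
echo '{"sx":[0, 0, 0, 0, 0], "sy":[0, 0, 0, 0, 0], "sz":[-20, -50, -90, -130, -130], "ax":[0, 0, 0, 0, 0], "ay":[0, 0, 0, 0, 0], "az":[0, 0, 0, 0, 0]}' | python3 nudge.py
python3 go.py .552 -.288 .258 90
```

```text
delta [0.0051 0.0019 0.1244] [-0.0015  0.      0.004 ] q1,q6 [-0.2412  1.3257] t 1.7
clock: 2.33
tcp_pos: [0.5827, -0.0601, 0.1274]
orientation: [-0.002, 0.707, 0.707, -0.001]
wrist_force: [0.2, 0.3, -0.5]
finger_gap: 0.0849
grip_force: 0.0
clock: 2.82
tcp_pos: [0.586, -0.0599, 0.1311]
orientation: [0.001, 0.707, 0.707, 0.0]
wrist_force: [-2.2, -2.5, 6.2]
finger_gap: 0.0619
grip_force: 38.8
clock: 3.45
tcp_pos: [0.5871, -0.0595, 0.2632]
orientation: [0.003, 0.707, 0.708, 0.002]
wrist_force: [-0.3, -0.4, -1.7]
finger_gap: 0.0618
grip_force: 39.2
delta [-0.2285 -0.0355  0.0053] [0.0071 0.0016 0.0013] q1,q6 [-0.237   1.3325] t 3.45
```

```bash

echo '{"sx":[-50, -110, -170, -228.5, -228.5, -228.5, -228.5, -228.5], "sy":[-10, -20, -30, -35.5, -35.5, -35.5, -35.5, -35.5], "sz":[0, 0, 0, 5, 60, 110, 165, 165], "ax":[0, 0, 0, 0, 0, 0, 0, 0], "ay":[0, 0, 0, 0, 0, 0, 0, 0], "az":[0, 0, 0, 0, 0, 0, 0, 0]}' | python3 nudge.py
echo '{"sx":[0, 0, 0, 0], "sy":[0, 0, 0, 0], "sz":[0, 0, 0, 0], "ax":[0, 0, 0, 0], "ay":[0, 0, 0, 0], "az":[0, 0, 0, 0]}' | python3 nudge.py 0.075
echo '{"sx":[0, 0, 0, 0], "sy":[0, 0, 0, 0], "sz":[-50, -110, -160, -160], "ax":[0, 0, 0, 0], "ay":[0, 0, 0, 0], "az":[0, 0, 0, 0]}' | python3 nudge.py 0.085
python3 - <<'E'
from h import *
s=snap('side','s2.png')
cv2.imwrite('pics/s2z.png',cv2.resize(s['image'][140:310,210:360,::-1],None,fx=3.5,fy=3.5,interpolation=2))
E
python3 go.py .5866 -.098 .20 90
```

```text
clock: 4.45
tcp_pos: [0.5458, -0.2849, 0.0884]
orientation: [-0.006, 0.707, 0.707, -0.001]
wrist_force: [-0.3, -0.7, -0.6]
finger_gap: 0.062
grip_force: 39.3
clock: 4.95
tcp_pos: [0.5506, -0.2881, 0.0957]
orientation: [0.001, 0.707, 0.707, 0.0]
wrist_force: [-0.6, -0.4, -0.1]
finger_gap: 0.0747
grip_force: 0.0
clock: 5.45
tcp_pos: [0.552, -0.2891, 0.2602]
orientation: [0.005, 0.707, 0.707, 0.001]
wrist_force: [-0.0, 0.3, -0.6]
finger_gap: 0.085
grip_force: 0.0
delta [0.1906 0.0355 0.0567] [0.0046 0.0033 0.0011] q1,q6 [-0.6112  0.9586] t 5.5
```

View pics/s2z.png

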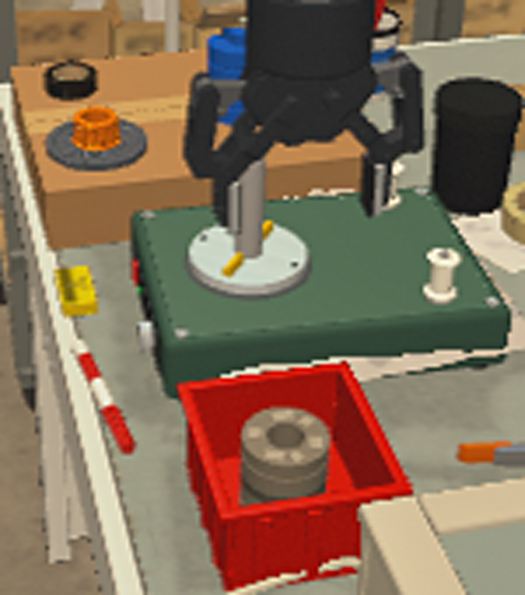

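The worn core stands in the bin and both dogs now show, at (233,265) and (267,228). Next I go over the post to measure, and then do the same over the blue core.

```bash

echo '{"sx":[50, 110, 170, 222, 222, 222, 222], "sy":[10, 20, 30, 35.5, 35.5, 35.5, 35.5], "sz":[0, 0, 0, 0, 0, 0, 0], "ax":[0, 0, 0, 0, 0, 0, 0], "ay":[0, 0, 0, 0, 0, 0, 0], "az":[0, 0, 0, 0, 0, 0, 0]}' | python3 nudge.py
python3 - <<'E'
from h import *
c=snap('wrist','w2.png')
for i in range(2):
  s=env.get_state(); print(s['clock'],s['tcp_pos']); env.read_camera('wrist')
im=c['image'].astype(int); r,g,b=im[...,0],im[...,1],im[...,2]
m=((r>150)&(g>100)&(b<80)&(r-b>100)).astype(np.uint8); n,l,st,ce=cv2.connectedComponentsWithStats(m)
np.set_printoptions(precision=4,suppress=True)
for i in range(1,n):
  if st[i,4]>15: print(st[i],ce[i],atz(c,ce[i],.08))
E
python3 go.py .645 .207 .25 90
```

```text
clock: 6.38
tcp_pos: [0.5849, -0.0669, 0.2536]
orientation: [-0.0, 0.707, 0.707, -0.0]
wrist_force: [0.6, 0.4, 0.6]
finger_gap: 0.0852
grip_force: 0.0
6.425 [ 0.58500333 -0.0670865   0.25376256]
6.475 [ 0.58505913 -0.06707251  0.25392374]
[ 111   54   34   60 1212] [131.2805  83.184 ] [0.4762 0.0141 0.08  ]
[268 126  25  26 230] [279.9652 138.3   ] [ 0.6053 -0.0335  0.08  ]
[229 173  16  24 161] [236.8261 185.9255] [ 0.5651 -0.0787  0.08  ]
delta [0.2741 0.0596 0.004 ] [-0.0003  0.0001 -0.001 ] q1,q6 [-0.2502  1.3216] t 6.525
```

```bash

echo '{"sx":[50, 110, 170, 230, 260, 260, 260], "sy":[10, 20, 30, 50, 60, 60, 60], "sz":[0, 0, 0, 0, 0, 0, 0], "ax":[0, 0, 0, 0, 0, 0, 0], "ay":[0, 0, 0, 0, 0, 0, 0], "az":[0, 0, 0, 0, 0, 0, 0]}' | python3 nudge.py
python3 - <<'E'
from h import *
c=snap('wrist','w3.png'); print(env.get_state()['tcp_pos'])
a=np.load('pics/w2.png.npz')['image'][90:290,160:360]; b=c['image'][90:290,160:360]
cv2.imwrite('pics/m3.png',cv2.resize(np.hstack([a,b])[:,:,::-1],(800,400),interpolation=2))
E
python3 go.py .645 .207 .122 90
```

```text
clock: 7.4
tcp_pos: [0.645, 0.1934, 0.254]
orientation: [0.0, 0.707, 0.707, -0.0]
wrist_force: [-0.1, -0.3, -0.4]
finger_gap: 0.0848
grip_force: 0.0
[0.64495483 0.19296802 0.25419732]
delta [0.0141 0.0001 0.1322] [-0.0004  0.0005 -0.0006] q1,q6 [0.1718 1.7431] t 7.45
```

View pics/m3.png

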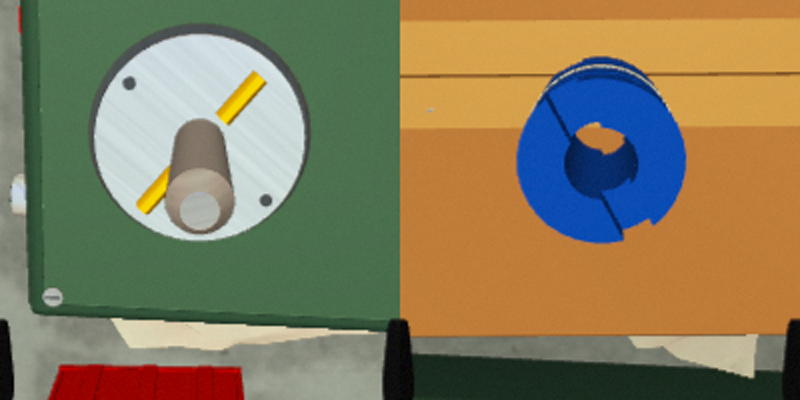

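The left half shows the post tip at (201,210) and the dogs on the diagonal. The right half shows the blue core's top centred at (601,160), its slot wall running (547,95)–(624,240), about 118° in world yaw.

```bash
python3 - <<'E'
from h import *
np.set_printoptions(precision=4,suppress=True)
A=np.load('pics/w2.png.npz');B=np.load('pics/w3.png.npz')
k=lambda x,y,o=0:((x-o+.5)/2-.5+160,(y+.5)/2-.5+90)
print('tip',atz(A,k(201,210),.174),'tip vs TCP',atz(A,k(201,210),.174)-[.585,-.0671,0])
dg=[atz(A,k(*p),.078)for p in[(263,74),(221,121),(140,209)]];print(dg)
t=atz(B,k(601,160,400),.146);print('blue',t,t-[.64496,.19297,0])
for P,Q in[((547,95),(624,240)),((624,240),(653,222))]:
  v=atz(B,k(*Q,400),.146)-atz(B,k(*P,400),.146);print(v,np.degrees(np.arctan2(v[1],v[0])))
v=dg[0]-dg[2];print(np.degrees(np.arctan2(v[1],v[0])))
E
```

```text
tip [ 0.587  -0.0556  0.174 ] tip vs TCP [0.002  0.0115 0.174 ]
[array([ 0.6154, -0.0234,  0.078 ]), array([ 0.5966, -0.0449,  0.078 ]), array([ 0.558 , -0.0877,  0.078 ])]
blue [0.6472 0.2142 0.146 ] [0.0022 0.0212 0.146 ]
[ 0.0277 -0.0547  0.    ] -63.11413273970587
[ 0.0108  0.0072 -0.    ] 33.85838256925125
48.24791098365304
```

```bash

echo '{"sx":[18.5, 18.5, 18.5, 18.5, 18.5, 18.5, 18.5], "sy":[1.7, 1.7, 1.7, 1.7, 1.7, 1.7, 1.7], "sz":[0, 40, 80, 110, 132, 132, 132], "ax":[0, 0, 0, 0, 0, 0, 0], "ay":[0, 0, 0, 0, 0, 0, 0], "az":[0, 0, 0, 0, 0, 0, 0]}' | python3 nudge.py
echo '{"sx":[0, 0, 0, 0, 0], "sy":[0, 0, 0, 0, 0], "sz":[0, 0, 0, 0, 0], "ax":[0, 0, 0, 0, 0], "ay":[0, 0, 0, 0, 0], "az":[0, 0, 0, 0, 0]}' | python3 nudge.py 0.05 35
echo '{"sx":[0, 0, 0, 0, 0, 0], "sy":[0, 0, 0, 0, 0, 0], "sz":[-20, -50, -90, -120, -120, -120], "ax":[0, 0, 0, 0, 0, 0], "ay":[0, 0, 0, 0, 0, 0], "az":[0, 0, 0, 0, 0, 0]}' | python3 nudge.py
python3 go.py .5865 -.0575 .245 20.3
```

```text
clock: 8.32
tcp_pos: [0.6473, 0.213, 0.1235]
orientation: [0.0, 0.707, 0.707, 0.001]
wrist_force: [-0.1, -0.2, 0.4]
finger_gap: 0.0854
grip_force: 0.0
clock: 8.95
tcp_pos: [0.6476, 0.213, 0.1241]
orientation: [0.001, 0.707, 0.707, 0.001]
wrist_force: [-0.1, 1.5, 6.2]
finger_gap: 0.0604
grip_force: 38.9
clock: 9.7
tcp_pos: [0.6462, 0.2127, 0.2409]
orientation: [-0.0, 0.707, 0.707, -0.001]
wrist_force: [0.3, 1.2, -1.4]
finger_gap: 0.0609
grip_force: 38.5
delta [-0.2702 -0.06   -0.0039] [-0.0012  0.0014  1.2174] q1,q6 [0.2002 1.77  ] t 9.7
```

```bash

echo '{"sx":[-30, -70, -110, -150, -190, -230, -260, -270], "sy":[-10, -20, -30, -35, -45, -50, -60, -60], "sz":[-10, -10, -10, -10, -10, -10, -10, -10], "ax":[0, 0, 0, 0, 0, 0, 0, 0], "ay":[0, 0, 0, 0, 0, 0, 0, 0], "az":[0.4, 1.12, 1.84, 2.56, 3.28, 4, 4.56, 4.868]}' | python3 nudge.py
echo '{"sx":[0, 0], "sy":[0, 0], "sz":[0, 0], "ax":[0, 0], "ay":[0, 0], "az":[0, 0]}' | python3 nudge.py
python3 - <<'E'
from h import *
b=snap('side','s4.png')['image'][160:260,210:340]
w=snap('wrist','w4.png')['image'][:,:]
a=snap('scene','c4.png')['image'][110:210,200:330]
L=np.vstack([cv2.resize(x,(390,300),interpolation=2) for x in(a,b)])
cv2.imwrite('pics/m4.png',np.hstack([L,cv2.resize(w[100:384,160:354],(410,600),interpolation=2)])[:,:,::-1])
E
python3 go.py .5865 -.0575 .245 20.3
```

```text
clock: 10.7
tcp_pos: [0.5852, -0.0589, 0.2501]
orientation: [-0.001, 0.985, 0.174, -0.002]
wrist_force: [1.0, 1.1, -0.4]
finger_gap: 0.0602
grip_force: 38.5
clock: 10.95
tcp_pos: [0.5865, -0.0567, 0.2511]
orientation: [-0.0, 0.984, 0.177, -0.001]
wrist_force: [0.6, 0.4, -1.8]
finger_gap: 0.0608
grip_force: 38.5
delta [-0.0007  0.0008  0.0069] [-0.0003  0.0005  0.0022] q1,q6 [-0.232   2.5531] t 11.1
```

View pics/m4.png

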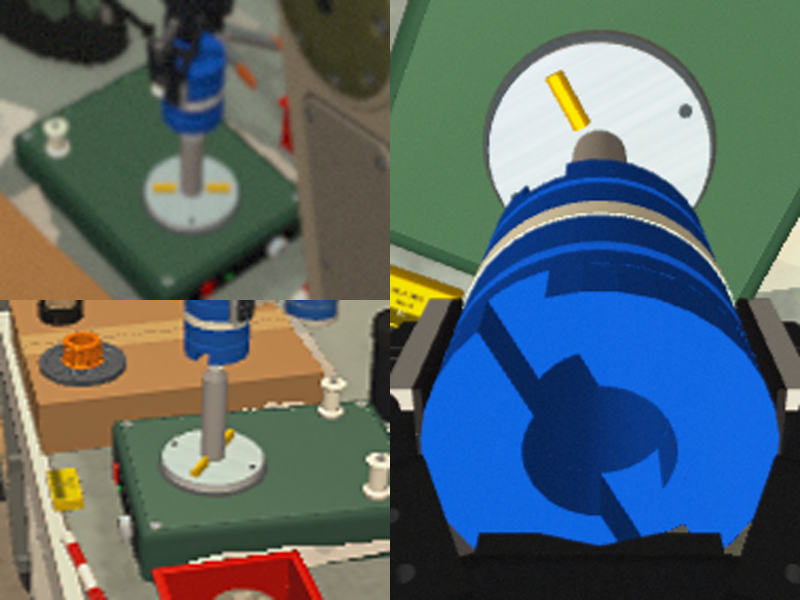

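In the wrist view the core's slot wall runs (483,310)–(635,535) and the dog (556,75)–(580,128). In the scene and side views the core bottom is centred over the post to about 1 mm.

```bash
python3 - <<'E'
from h import *
W=np.load('pics/w4.png.npz')
k=lambda x,y:((x-390+.5)/2.113-.5+160,(y+.5)/2.1127-.5+100)
zt=.2515+.024
for n,P,Q,z in[('slotA',(483,310),(531,408),zt),('slotB',(601,475),(637,535),zt),('whole',(483,310),(637,535),zt),('other',(508,297),(583,354),zt),('dog',(580,128),(556,75),.079)]:
  p,q=atz(W,k(*P),z),atz(W,k(*Q),z);v=q-p;print(n,p,q,np.degrees(np.arctan2(v[1],v[0])))
for p in[(601,452),(600,150)]:print(atz(W,k(*p),zt))
E
```

```text
slotA [ 0.60781532 -0.02910405  0.2755    ] [ 0.59341697 -0.04187189  0.2755    ] -138.4347507955235
slotB [ 0.58489508 -0.05732408  0.2755    ] [ 0.57507447 -0.06775239  0.2755    ] -133.28102104415
whole [ 0.60781532 -0.02910405  0.2755    ] [ 0.57507447 -0.06775239  0.2755    ] -130.26952568230718
other [ 0.6113183  -0.03206667  0.2755    ] [ 0.60590344 -0.04642105  0.2755    ] -110.66780825050814
dog [ 0.59664688 -0.04357558  0.079     ] [ 0.61477421 -0.0261301   0.079     ] 43.90190119103924
[ 0.58930108 -0.05568096  0.2755    ]
[ 0.63835577 -0.03723276  0.2755    ]
```

```bash

echo '{"sx":[0, 0, 0, 0, 0, 0, 0, 0], "sy":[0, 0, 0, 0, 0, 0, 0, 0], "sz":[10, 15, 20, 25, 30, 35, 40, 40], "ax":[0, 0, 0, 0, 0, 0, 0, 0], "ay":[0, 0, 0, 0, 0, 0, 0, 0], "az":[0, 0, 0, 0, 0, 0, 0, 0]}' | python3 nudge.py
echo '{"sx":[0, 0, 0, 0, 0, 0, 0, 0], "sy":[0, 0, 0, 0, 0, 0, 0, 0], "sz":[6, 12, 18, 24, 30, 36, 42, 42], "ax":[0, 0, 0, 0, 0, 0, 0, 0], "ay":[0, 0, 0, 0, 0, 0, 0, 0], "az":[0, 0, 0, 0, 0, 0, 0, 0]}' | python3 nudge.py
```

```text
clock: 12.1
tcp_pos: [0.5866, -0.0571, 0.2117]
orientation: [-0.0, 0.984, 0.176, -0.0]
wrist_force: [0.2, -0.1, -1.2]
finger_gap: 0.0606
grip_force: 38.5
clock: 13.1
tcp_pos: [0.5865, -0.0571, 0.1696]
orientation: [-0.0, 0.984, 0.176, -0.001]
wrist_force: [0.7, 0.2, -1.5]
finger_gap: 0.0603
grip_force: 38.5
```

```bash

echo '{"sx":[0, 0, 0, 0, 0, 0, 0, 0], "sy":[0, 0, 0, 0, 0, 0, 0, 0], "sz":[6, 12, 18, 24, 28, 31, 34, 34], "ax":[0, 0, 0, 0, 0, 0, 0, 0], "ay":[0, 0, 0, 0, 0, 0, 0, 0], "az":[0, 0, 0, 0, 0, 0, 0, 0]}' | python3 nudge.py
echo '{"sx":[0, 0, 0, 0], "sy":[0, 0, 0, 0], "sz":[1, 2, 3, 3], "ax":[0, 0, 0, 0], "ay":[0, 0, 0, 0], "az":[0, 0, 0, 0]}' | python3 nudge.py
```

```text
clock: 14.1
tcp_pos: [0.5868, -0.0572, 0.1361]
orientation: [-0.0, 0.984, 0.177, -0.0]
wrist_force: [0.1, -0.2, -1.3]
finger_gap: 0.0605
grip_force: 38.5
clock: 14.6
tcp_pos: [0.5869, -0.0572, 0.1332]
orientation: [0.0, 0.984, 0.176, -0.0]
wrist_force: [0.5, -0.2, -0.7]
finger_gap: 0.0606
grip_force: 38.5
```

```bash

echo '{"sx":[0, 0, 0, 0], "sy":[0, 0, 0, 0], "sz":[0.7, 1.4, 2, 2], "ax":[0, 0, 0, 0], "ay":[0, 0, 0, 0], "az":[0, 0, 0, 0]}' | python3 nudge.py
```

```text
clock: 15.1
tcp_pos: [0.587, -0.0572, 0.132]
orientation: [0.0, 0.984, 0.176, 0.0]
wrist_force: [-2.8, 1.3, 5.2]
finger_gap: 0.0605
grip_force: 39.1
```

```bash

echo '{"sx":[0, 0, 0, 0, 0], "sy":[0, 0, 0, 0, 0], "sz":[0, 0, 0, 0, 0], "ax":[0, 0, 0, 0, 0], "ay":[0, 0, 0, 0, 0], "az":[0, 0, 0, 0, 0]}' | python3 nudge.py 0.085
echo '{"sx":[0, 0, 0, 0, 0], "sy":[0, 0, 0, 0, 0], "sz":[-20, -60, -110, -120, -120], "ax":[0, 0, 0, 0, 0], "ay":[0, 0, 0, 0, 0], "az":[0, 0, 0, 0, 0]}' | python3 nudge.py
python3 - <<'E'
from h import *
b=snap('side','s5.png')['image'][160:260,210:340]
w=snap('wrist','w5.png')['image']
a=snap('scene','c5.png')['image'][110:210,200:330]
L=np.vstack([cv2.resize(x,(390,300),interpolation=2) for x in(a,b)])
cv2.imwrite('pics/m5.png',np.hstack([L,cv2.resize(w[40:324,160:354],(410,600),interpolation=2)])[:,:,::-1])
E
python3 go.py .493 .150 .22 90
```

```text
clock: 15.72
tcp_pos: [0.5869, -0.0572, 0.1312]
orientation: [0.0, 0.984, 0.176, -0.0]
wrist_force: [0.1, 0.7, 0.7]
finger_gap: 0.0852
grip_force: 0.0
clock: 16.35
tcp_pos: [0.5873, -0.0573, 0.2518]
orientation: [0.0, 0.984, 0.176, 0.001]
wrist_force: [-1.3, -0.3, -0.6]
finger_gap: 0.0849
grip_force: 0.0
delta [-0.0153 -0.2264  0.0298] [-0.003   0.0013 -1.216 ] q1,q6 [-0.2332  2.5536] t 16.5
```

View pics/m5.png

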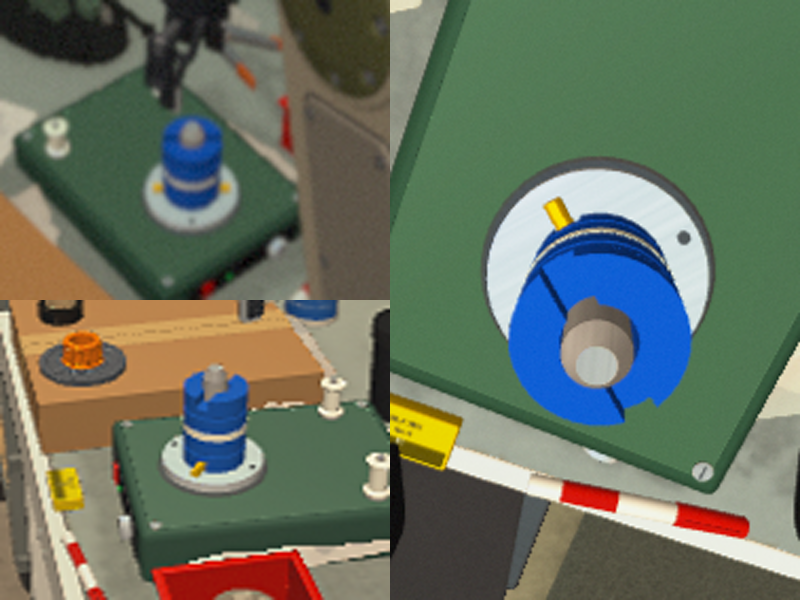

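The blue core is home: its slot sits over the dog at (557,213) and the post shows above it. Next is the cheek.

```bash

echo '{"sx":[0, 0, -10, -10, -10, -15, -15.3, -15.3], "sy":[-30, -70, -110, -150, -190, -226, -226.4, -226.4], "sz":[0, 0, 0, 0, 10, 20, 30, 30], "ax":[0, 0, 0, 0, 0, 0, 0, 0], "ay":[0, 0, 0, 0, 0, 0, 0, 0], "az":[-0.72, -1.44, -2.16, -2.88, -3.6, -4.32, -4.864, -4.864]}' | python3 nudge.py
echo '{"sx":[0, 0], "sy":[0, 0], "sz":[0, 0], "ax":[0, 0], "ay":[0, 0], "az":[0, 0]}' | python3 nudge.py
python3 - <<'E'
from h import *
np.set_printoptions(precision=4,suppress=True)
c=snap('wrist','w6.png'); print(env.get_state()['tcp_pos'])
im=c['image']; hsv=cv2.cvtColor(im,cv2.COLOR_RGB2HSV)
m=cv2.inRange(hsv,(5,215,140),(16,255,255)); n,l,st,ce=cv2.connectedComponentsWithStats(m)
for i in range(1,n):
  if st[i,4]>200: print(st[i],ce[i],atz(c,ce[i],.1))
cv2.imwrite('pics/m6.png',cv2.resize(im[60:340,120:400,::-1],(600,600),interpolation=2))
E
```

```text
clock: 17.5
tcp_pos: [0.4924, 0.15, 0.2192]
orientation: [-0.001, 0.707, 0.707, -0.002]
wrist_force: [-0.7, -0.5, -0.3]
finger_gap: 0.0851
grip_force: 0.0
clock: 17.75
tcp_pos: [0.4943, 0.1493, 0.2214]
orientation: [0.0, 0.708, 0.706, 0.0]
wrist_force: [0.3, 0.0, 0.2]
finger_gap: 0.0851
grip_force: 0.0
[0.4943 0.1493 0.2215]
[ 228  131   57   61 2059] [256.5124 161.1666] [0.4939 0.1735 0.1   ]
```

View pics/m6.png

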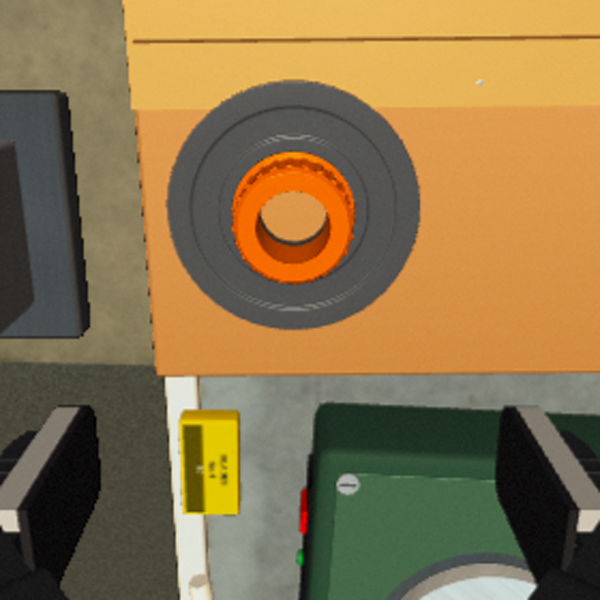

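The hub's top ring is centred at (294,225) and the disc at (294,205).

```bash
python3 - <<'E'
from h import *
c=np.load('pics/w6.png.npz')
print(atz(c,(256.7,164.8),.1),atz(c,(257,155.4),.074))
E
python3 go.py .494 .1695 .097 90
```

```text
[0.49401853 0.17066567 0.1       ] [0.49414375 0.17250641 0.074     ]
delta [ 0.0202 -0.0004  0.1245] [ 0.0004  0.     -0.0019] q1,q6 [0.1379 1.7106] t 17.8
```

```bash

echo '{"sx":[20, 21, 21, 21, 21, 21, 21], "sy":[0, -0.4, -0.4, -0.4, -0.4, -0.4, -0.4], "sz":[0, 40, 80, 105, 120, 124.5, 124.5], "ax":[0, 0, 0, 0, 0, 0, 0], "ay":[0, 0, 0, 0, 0, 0, 0], "az":[0, 0, 0, 0, 0, 0, 0]}' | python3 nudge.py
echo '{"sx":[0, 0, 0, 0, 0, 0], "sy":[0, 0, 0, 0, 0, 0], "sz":[0, 0, 0, 0, 0, 0], "ax":[0, 0, 0, 0, 0, 0], "ay":[0, 0, 0, 0, 0, 0], "az":[0, 0, 0, 0, 0, 0]}' | python3 nudge.py 0.03 50
echo '{"sx":[0, 0, 0, 0, 0, 0, 0], "sy":[0, 0, 0, 0, 0, 0, 0], "sz":[-10, -30, -60, -100, -130, -130, -130], "ax":[0, 0, 0, 0, 0, 0, 0], "ay":[0, 0, 0, 0, 0, 0, 0], "az":[0, 0, 0, 0, 0, 0, 0]}' | python3 nudge.py
python3 go.py .587 -.0572 .225 90
```

```text
clock: 18.68
tcp_pos: [0.4941, 0.1707, 0.0973]
orientation: [0.0, 0.707, 0.707, 0.0]
wrist_force: [-0.1, 0.2, 0.2]
finger_gap: 0.0852
grip_force: 0.0
clock: 19.42
tcp_pos: [0.494, 0.1709, 0.0978]
orientation: [0.0, 0.707, 0.707, 0.001]
wrist_force: [-1.6, -1.0, 5.6]
finger_gap: 0.043
grip_force: 50.6
clock: 20.3
tcp_pos: [0.493, 0.1707, 0.2258]
orientation: [-0.0, 0.707, 0.707, -0.001]
wrist_force: [-0.5, -0.0, -2.6]
finger_gap: 0.0431
grip_force: 51.4
delta [-0.2279  0.094   0.0007] [-0.0013  0.0003  0.    ] q1,q6 [0.1794 1.7502] t 20.3
```

The rows are not in the units I measure in: shifts go in mm and turns go in units of 0.25 rad. I convert before sending: -0.228 m is -228, -0.21 m is -210.

```bash

echo '{"sx":[-30, -80, -130, -180, -210, -228, -228, -228], "sy":[10, 30, 50, 75, 90, 94, 94, 94], "sz":[0, 0, 0, 0, 0, 0, 0, 0], "ax":[0, 0, 0, 0, 0, 0, 0, 0], "ay":[0, 0, 0, 0, 0, 0, 0, 0], "az":[0, 0, 0, 0, 0, 0, 0, 0]}' | python3 nudge.py
echo '{"sx":[0, 0, 0, 0, 0, 0, 0, 0], "sy":[0, 0, 0, 0, 0, 0, 0, 0], "sz":[6, 12, 17, 20, 22, 24, 26, 26], "ax":[0, 0, 0, 0, 0, 0, 0, 0], "ay":[0, 0, 0, 0, 0, 0, 0, 0], "az":[0, 0, 0, 0, 0, 0, 0, 0]}' | python3 nudge.py
python3 - <<'E'
from h import *
# orange hub centroid vs the blue core centroid columns, scene and side
for n in('side','scene'):
  c=snap(n,n+'7.png'); h=cv2.cvtColor(c['image'],cv2.COLOR_RGB2HSV); p=proj(c,(.587,-.0572,.19)); x,y=p.astype(int)
  for nm,lo,hi in(('orange',(5,215,140),(16,255,255)),('blue',(105,180,60),(125,255,255))):
    m=cv2.inRange(h,lo,hi); k=np.zeros_like(m);k[y-30:y+50,x-22:x+22]=1; ys,xs=np.nonzero(m*k)
    print(n,p,nm,len(xs),xs.min() if len(xs) else 0,xs.max() if len(xs) else 0,ys.min() if len(xs) else 0)
E
```

```text
clock: 21.3
tcp_pos: [0.5866, -0.056, 0.2263]
orientation: [-0.001, 0.707, 0.707, -0.0]
wrist_force: [0.2, 0.2, -2.5]
finger_gap: 0.043
grip_force: 51.4
clock: 22.3
tcp_pos: [0.5875, -0.0573, 0.2006]
orientation: [-0.0, 0.707, 0.707, -0.0]
wrist_force: [-0.6, 0.2, -2.3]
finger_gap: 0.0429
grip_force: 51.4
side [282.33883604 177.52577536] orange 183 277 290 171
side [282.33883604 177.52577536] blue 374 272 291 191
scene [263.35131123 147.9583183 ] orange 104 257 280 133
scene [263.35131123 147.9583183 ] blue 131 255 272 163
```

```bash

echo '{"sx":[0, 0, 0, 0, 0, 0, 0, 0], "sy":[0, 0, 0, 0, 0, 0, 0, 0], "sz":[2, 4, 6, 8, 10, 12, 13, 13], "ax":[0, 0, 0, 0, 0, 0, 0, 0], "ay":[0, 0, 0, 0, 0, 0, 0, 0], "az":[0, 0, 0, 0, 0, 0, 0, 0]}' | python3 nudge.py
echo '{"sx":[0, 0, 0, 0], "sy":[0, 0, 0, 0], "sz":[0.5, 1, 1.5, 1.5], "ax":[0, 0, 0, 0], "ay":[0, 0, 0, 0], "az":[0, 0, 0, 0]}' | python3 nudge.py
```

```text
clock: 23.4
tcp_pos: [0.5867, -0.0563, 0.1871]
orientation: [-0.001, 0.707, 0.707, -0.0]
wrist_force: [-3.3, 4.9, 0.1]
finger_gap: 0.0428
grip_force: 51.7
clock: 23.9
tcp_pos: [0.5867, -0.0563, 0.1861]
orientation: [-0.001, 0.707, 0.707, -0.0]
wrist_force: [-3.5, 4.7, 2.3]
finger_gap: 0.0431
grip_force: 51.9
```

```bash

echo '{"sx":[0.5, 1, 1, 1], "sy":[-0.3, -0.6, -0.6, -0.6], "sz":[0, 0, 0, 0], "ax":[0, 0, 0, 0], "ay":[0, 0, 0, 0], "az":[0, 0, 0, 0]}' | python3 nudge.py
echo '{"sx":[0, 0, 0, 0], "sy":[0, 0, 0, 0], "sz":[0.4, 0.8, 1, 1], "ax":[0, 0, 0, 0], "ay":[0, 0, 0, 0], "az":[0, 0, 0, 0]}' | python3 nudge.py
```

```text
clock: 24.4
tcp_pos: [0.5867, -0.0561, 0.186]
orientation: [-0.0, 0.707, 0.707, -0.0]
wrist_force: [-3.9, 2.4, 0.6]
finger_gap: 0.0428
grip_force: 51.7
clock: 24.9
tcp_pos: [0.5867, -0.0561, 0.1859]
orientation: [0.0, 0.707, 0.707, 0.0]
wrist_force: [-5.3, 3.4, 3.3]
finger_gap: 0.0431
grip_force: 52.1
```

```bash

echo '{"sx":[0.5, 0.7, 0.7, 0.7, 0.7], "sy":[-0.5, -1, -1, -1, -1], "sz":[0, 0, 0.5, 1, 1], "ax":[0, 0, 0, 0, 0], "ay":[0, 0, 0, 0, 0], "az":[0, 0, 0, 0, 0]}' | python3 nudge.py
```

```text
clock: 25.52
tcp_pos: [0.5866, -0.056, 0.1859]
orientation: [0.001, 0.707, 0.707, 0.0]
wrist_force: [-4.5, 1.2, 9.8]
finger_gap: 0.043
grip_force: 52.6
```

Firm vertical support at the expected height means it is flat on the core. Release and check.

```bash

echo '{"sx":[0, 0, 0, 0, 0, 0], "sy":[0, 0, 0, 0, 0, 0], "sz":[0, 0, 0, 0, 0, 0], "ax":[0, 0, 0, 0, 0, 0], "ay":[0, 0, 0, 0, 0, 0], "az":[0, 0, 0, 0, 0, 0]}' | python3 nudge.py 0.085
echo '{"sx":[0, 0, 0, 0, 0], "sy":[0, 0, 0, 0, 0], "sz":[-20, -50, -80, -80, -80], "ax":[0, 0, 0, 0, 0], "ay":[0, 0, 0, 0, 0], "az":[0, 0, 0, 0, 0]}' | python3 nudge.py
python3 - <<'E'
from h import *
ax=(.587,-.0565)
for n in('side','scene','wrist'):
  c=snap(n,n+'8.png'); h=cv2.cvtColor(c['image'],cv2.COLOR_RGB2HSV); p=proj(c,(*ax,.188)); x,y=p.astype(int)
  m=cv2.inRange(h,(4,200,110),(16,255,255)); N,l,st,ce=cv2.connectedComponentsWithStats(m)
  i=min(range(1,N),key=lambda i:np.hypot(*(ce[i]-p))-(100 if st[i,4]>80 else 0)); print(n,p,st[i],ce[i])
  # expected hub silhouette bbox when home
  a=np.linspace(0,6.28,60); P=np.array([proj(c,(ax[0]+.022*np.cos(t),ax[1]+.022*np.sin(t),z)) for t in a for z in(.162,.188)])
  print(' expected bbox',P.min(0),P.max(0)-P.min(0))
  # dark disc: expected rim
  Q=np.array([proj(c,(ax[0]+.05*np.cos(t),ax[1]+.05*np.sin(t),z)) for t in a for z in(.154,.162)]); print(' disc exp',Q.min(0),Q.max(0))
  g=((h[...,1]<70)&(h[...,2]<115)).astype(np.uint8); k=np.zeros_like(g); x0,y0=Q.min(0).astype(int)-8; x1,y1=Q.max(0).astype(int)+9; k[y0:y1,x0:x1]=1; N,l,st,ce=cv2.connectedComponentsWithStats(g*k); i=1+st[1:,4].argmax(); print(' disc seen',st[i,:2],st[i,:2]+st[i,2:4])
E
```

```text
clock: 26.28
tcp_pos: [0.586, -0.0555, 0.1842]
orientation: [0.0, 0.707, 0.707, -0.0]
wrist_force: [0.9, 0.1, 0.2]
finger_gap: 0.0847
grip_force: 0.0
clock: 26.9
tcp_pos: [0.5857, -0.0555, 0.2636]
orientation: [-0.0, 0.707, 0.707, -0.0]
wrist_force: [-0.1, -0.0, 0.6]
finger_gap: 0.0854
grip_force: 0.0
side [282.25230929 178.03634184] [274 175  16  15 202] [281.87128713 182.24257426]
 expected bbox [274.29810989 174.4276197 ] [15.74630964 15.4607236 ]
 disc exp [264.51060839 177.81258467] [299.52517075 197.46831038]
 disc seen [265 179] [299 197]
scene [263.16965086 148.53155266] [257 144  15  16 180] [263.67222222 151.43888889]
 expected bbox [255.84735531 143.26783078] [14.64505689 16.50906928]
 disc exp [246.70767768 142.67063184] [279.43588831 168.53745755]
 disc seen [246 134] [288 177]
wrist [259.82718837 215.31767011] [ 228  173   67   72 3237] [260.82885388 208.52950263]
 expected bbox [225.96277798 172.29550348] [67.73410341 73.43231621]
 disc exp [190.79884912 130.7892533 ] [328.74520691 262.36424215]
 disc seen [192 122] [330 263]
```

```bash
python3 -c "
from workcell import env
print(env.hand_in())"
```

```text
the job is handed in; nothing more can be done
None
```

The job is handed in at about 27 s of the 66 s allowed; the hand-in returned no verdict. By the last pictures and force readings, the worn core is in the scrap bin, the blue core is home over the dogs, and the cheek lies flat on it, released, hub up.

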